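# Snug the honey jar into the breakfast caddy

## Robot

A 6-joint arm with a two-finger parallel gripper is mounted at the origin on the work surface. World frame = base frame: x ahead of the robot, y to its left, z up, the work surface at z = 0. Lengths are in m, angles in rad, forces in N, time in s.
With the tool pointing down it reaches from about 0.4 to 0.825 m from the base axis. Payload 7 kg.
Tool frame: the origin (TCP) lies at the very end of the fingers, on their centre line; the grasp point (between the pads) lies 19 mm behind it; z points along the fingers, y is the line along which they close (so a half turn about z gives the same grasp; the last joint's range is limited). The gripper opens to 88 mm and grips with 3 to 60 N. Pads are 19 mm wide; open, the fingers measure 130 mm over their backs; the gripper's body (78 mm by 193 mm) begins 47 mm behind the grasp point.
Start: joints at [-0.866, 0.359, 0.012, 0, -1.224, -0.288], TCP at [0.273, -0.617, 0.227] pointing down, gripper open.
Joint ranges: [-3.07, 3.07], [-1.43, 2.12], [-1.02, 1.25], [-3.03, 1.67], [-3.05, -0], [-3.03, 3.03]. Speed limits (rad/s): [2.39, 2.39, 3.01, 3.14, 3.14, 3.14].

## Interface

Orientations are given as a 3x3 rotation matrix whose columns are the frame's x, y, z axes.
In Python, from workcell import env gives the robot as it stands.
- The arm moves only by the shell command python3 -m crank 'ROWS'. ROWS is JSON, a list of rows, each a list of 7 numbers: the shift along the tool's x, y, z in m, then the turn, a rotation vector about the tool's x, y, z in degrees, then the finger opening in m, from 0 to 0.0876. In form: [[x, y, z, ax, ay, az, fingers], ...]. A call has 1 to 20 rows; each row is the pose to reach, as a shift and turn from the pose commanded when the call began, along the tool's axes at that moment; what a row does not reach only later rows make up. A row lasts 1/8 s, in which the tool goes at most 62.5 mm and 10.7 degrees, less where a joint would pass 70% of its speed; a pose out of reach is approached as far as the arm can. A call with a gripper value outside its range is refused whole. The fingers move at their own pace and stop on an object; the grip force is fixed at half the most. Time passes only in rows, so rows that repeat a pose let the fingers close. It gives the time, the measured TCP pose, the force, the opening and the grip force at its end, in the units of the state.
- env.observe(): the state, without advancing time (a new reading comes with each control period).
- env.get_image(name): name is "scene" or "top" or "wrist"; returns a dict with "img" (480x640x3 uint8, red, green, blue), "fx", "fy", "cx", "cy" (pixels), "R" (3x3) and "t" (3): a world point X has camera coordinates R X + t. Camera axes: x right, y down, z forward; pixel columns grow to the right and rows downward; lengths in m; the calibration is good to about 2 mm. A picture is of the moment at which its call begins. There is no depth.
- env.sign_off(): hands the job in; it is judged then, once.
Trained networks look in a picture, given as the dict that the camera call returned (one of the last four; its "shot" number tells which), for a name from the list of things; names that differ only in an ending like _2 or _b are one class to them, and where a whole thing is asked for, a point or a joint stands for the part that bears it (a point fixed in the world has none). Each returns a list of dicts, best first, with "score" (0 to 1); they miss things now and then, are a little off and sometimes report something else, mostly with a low value. They report only what shows in the picture. A call takes as long as a camera call. They do not tell look-alikes from the thing itself.
- env.trace(query, picture): "region" (480x640 bool, what is visible of it) and "box" ([centre column, centre row, width, height] in pixels, round what is visible of it).
The state is a dict: "time_s": time; "joints": joint angles; "joint_vel": joint speeds; "effort": joint torques, N m; "eef_pos": TCP position; "orientation": TCP orientation; "force": force on the tool from outside, world axes, zero at the start; "moment": the same for the moment, N m; "gripper_width": finger opening in m; "grip_force": force on a finger pad.
Only numpy, scipy, OpenCV 4.12 (cv2) and the standard library are available. Lean on these libraries where they do the work, as an engineer would, in place of code of your own. Each camera call takes 0.05 s, during which the arm holds its last target. There are 200 camera calls.

## Task

Stand the honey jar upright on the oak caddy between the green keeper and the two blue posts and let go of it. Then push the keeper up behind the jar until the jar is home against both posts, wherever these happen to be set, and press firmly but gently for a moment (the jar should feel about 10 N, never over 15 N). Back away, leaving the jar upright and snug between both posts and the keeper, and the other breakfast things undisturbed.

Things in the scene. Friction and masses are not known exactly. Their poses are not given: they have to be found in the camera images.
- jar_center (a point): Centre of the honey jar, half-way up (36 mm above its underside). The jar is an upright amber glass cylinder 60 mm in diameter and 58 mm high with a white paper band, topped by a brass lid 54 mm in diameter and 14 mm high (72 mm in all), about 0.25 to 0.5 kg. It starts loose and upright on the table. z axis: up along the jar.
- jar: The same honey jar; origin at the centre of its underside.
- caddy: Oak caddy fixed to the table. Origin on the table; its slippery deck runs x -110 to +90, y -65 to +65 mm, top at z 10 mm. x axis: from the keeper towards the posts, along the centre line. A jar touching both posts has its axis at y 0 and at x 16 to 44 mm, as the posts are set.
- keeper (a joint): Travel (m) of the green keeper along the caddy's x axis towards the posts: 0 is fully back; it touches a seated jar at 0.036 to 0.064, as the posts are set; range 0 to 0.075. It stays where left and takes about 2.5 N to slide (the jar adds 1 to 2 N), no spring; what is pushed beyond the keeper's 2.5 N presses the jar. It starts at 0 to 0.01.
- keeper_face (a point): Middle of the keeper's flat upright face towards the posts, 22 mm above the deck, at x = -50 mm + joint value, y 0 in the caddy's frame. The keeper is a rigid green plate 14 mm thick (x, behind the face), 50 mm wide, top 43.5 mm above the deck, with a foot bar 104 mm wide, 17.5 mm high. Push its back with shut fingertips; against a seated jar force climbs 2 N per mm or more.
- tumbler: Bystander: empty clear drinking glass, 68 mm wide at the rim, 90 mm high, standing on the table. Origin at its underside.
- ramekin: Bystander: terracotta bowl, 84 mm wide, 45 mm high. Origin at its underside.
- can: Bystander: blue tin with a white cap, 60 mm in diameter, 100 mm high. Origin at its underside.
- tracks: Two fixed black tracks let into the deck, 54 mm long, along x, at y -52 and +52 mm; origin on the deck at x 50, y 0 mm in the caddy's frame. They carry a blue crossbar with two rigid slippery blue posts, 14 mm in diameter, 34 mm high, 67 mm apart (y -33.5, +33.5), clamped at 31 to 60 mm in the caddy's x. This setting is NOT measured: feel or see it. It does not yield when pressed.
Not all that is in view belongs to the job. Leave any red or turquoise look-alike of the jar alone.

How it is judged:
By the outcome, as a careful person would: the job done as asked, in the order asked, and still so for the second after the job is handed in, with the robot touching nothing.
It also fails if it takes over 69 s, if anything falls off the work surface, if the arm or the gripper's body presses on something with over 40 N, if the wrist force passes 120 N, or if a joint passes its speed limit or range.

## Working session

There is one attempt and no reset: what is moved stays moved. The work goes in short steps, Python scripts to look and compute and a shell command to move; the robot and the scene stay as the last step left them, time stands still between calls to the robot, and variables do not carry over. Pictures are saved under pics/ and viewed, at most 10 in all, crops included, and the job is handed in when it is done.

```bash
mkdir -p pics; ls; cat > h.py <<'E'
import numpy as np, cv2
from workcell import env
def ray(p,u,v):
    d=p["R"].T@np.array([(u-p["cx"])/p["fx"],(v-p["cy"])/p["fy"],1]); c=-p["R"].T@np.array(p["t"]); return c,d
def atz(p,u,v,z):
    c,d=ray(p,u,v); return c+d*(z-c[2])/d[2]
def proj(p,X):
    q=np.array(p["R"])@np.array(X)+p["t"]; return np.array([p["fx"]*q[0]/q[2]+p["cx"],p["fy"]*q[1]/q[2]+p["cy"]])
def save(p,n): cv2.imwrite("pics/"+n,p["img"][:,:,::-1])
def grab(n):
    p=env.get_image(n); p["R"]=np.array(p["R"]); p["t"]=np.array(p["t"]); return p
E
python3 - <<'E'
from h import *
np.set_printoptions(precision=3,suppress=True)
for n in("top","scene"):
    p=env.get_image(n); save(p,n+"1.png"); print(n,"cam",-np.array(p["R"]).T@p["t"],p["fx"])
    for q in("jar","caddy","keeper","tracks","tumbler","ramekin","can"):
        for r in env.trace(q,p)[:4]: print(q,round(r["score"],2),np.round(r["box"]),atz(p,r["box"][0],r["box"][1],0.03))
print(env.observe()["orientation"])
E
```

```text
pics
top cam [0.353 0.049 1.059] 510.42002095421185
jar 0.84 [491. 196.  36.  38.] [ 0.66  -0.321  0.03 ]
jar 0.7 [367. 213.  32.  34.] [ 0.617 -0.059  0.03 ]
jar 0.56 [466. 230.  41.  35.] [ 0.586 -0.265  0.03 ]
jar 0.42 [420. 200.  31.  34.] [ 0.648 -0.171  0.03 ]
caddy 0.7 [285. 236.  86. 108.] [0.564 0.109 0.03 ]
keeper 0.61 [280. 256.  48.  20.] [0.523 0.119 0.03 ]
tracks 0.84 [297. 201.  61.  36.] [0.638 0.088 0.03 ]
tracks 0.15 [287. 238.  82. 100.] [0.56  0.105 0.03 ]
tumbler 0.74 [423. 269.  40.  37.] [ 0.502 -0.174  0.03 ]
tumbler 0.58 [139. 294.  43.  43.] [0.439 0.398 0.03 ]
ramekin 0.81 [140. 292.  42.  43.] [0.443 0.395 0.03 ]
ramekin 0.47 [278. 256.  50.  20.] [0.523 0.122 0.03 ]
can 0.77 [162. 211.  40.  38.] [0.61  0.364 0.03 ]
can 0.72 [138. 292.  41.  45.] [0.442 0.399 0.03 ]
scene cam [ 1.2   -0.49   0.824] 577.9766307305783
jar 0.94 [188. 375.  42.  58.] [ 0.662 -0.311  0.03 ]
jar 0.88 [300. 286.  34.  49.] [ 0.625 -0.053  0.03 ]
jar 0.87 [190. 328.  41.  48.] [ 0.581 -0.261  0.03 ]
jar 0.66 [258. 324.  37.  49.] [ 0.649 -0.165  0.03 ]
caddy 0.92 [350. 244.  96.  81.] [0.6   0.093 0.03 ]
keeper 0.81 [338. 222.  47.  26.] [0.533 0.117 0.03 ]
tracks 0.81 [365. 260.  61.  40.] [0.651 0.085 0.03 ]
tumbler 0.87 [210. 267.  40.  53.] [ 0.478 -0.157  0.03 ]
ramekin 0.56 [402. 155.  36.  28.] [0.447 0.395 0.03 ]
can 0.67 [446. 186.  33.  46.] [0.596 0.384 0.03 ]
[[-0.914 -0.405  0.   ]
 [-0.405  0.914 -0.   ]
 [-0.    -0.    -1.   ]]
```

View pics/scene1.png

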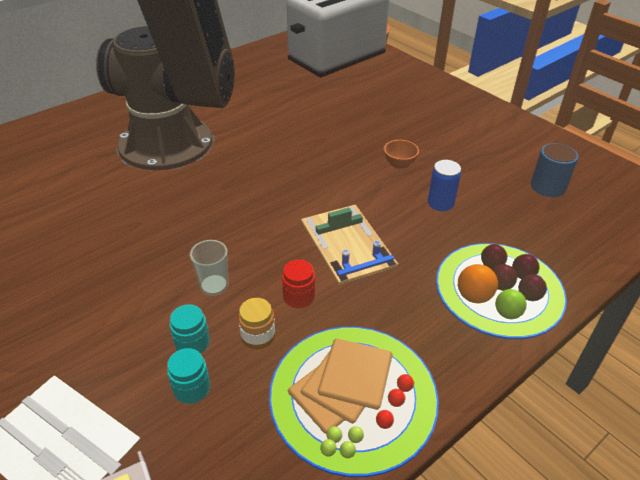

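```bash
python3 - <<'E'
import cv2
a=cv2.imread("pics/top1.png")[150:330,230:530]; cv2.imwrite("pics/topc.png",cv2.resize(a,(780,468),interpolation=cv2.INTER_CUBIC))
E
```

```text
(no output)
```

View pics/topc.png

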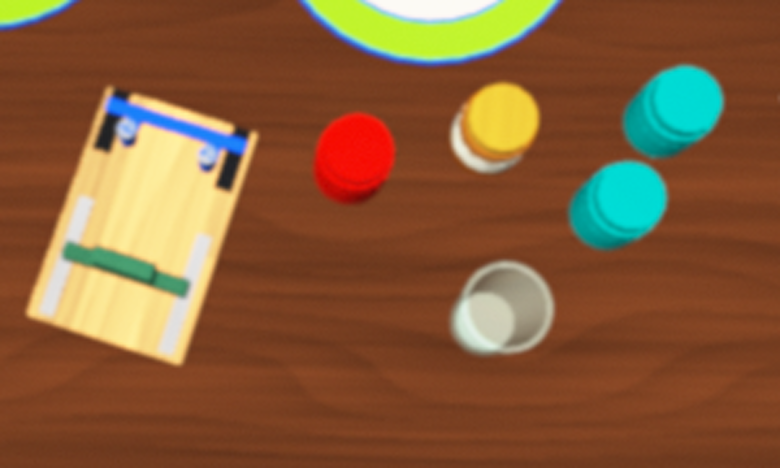

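Candidates for the jar (scene pixels): brass lid with a white band (257,322), red (299,284), turquoise (190,330) and turquoise (188,376). The brass one with the paper band (top image 424,195) matches the description, and the crop confirms it. The caddy sits at top pixel (285,236), with the blue posts at its upper end and the green keeper at its lower end.

```bash
python3 - <<'E'
from h import *
np.set_printoptions(precision=4,suppress=True)
p=grab("top"); f=lambda x,y,z: atz(p,230+x/2.6,150+y/2.6,z)
print("jar lid",f(504,118,.072))
r=[a for a in env.trace("jar",p) if abs(a["box"][0]-420)<10][0]["region"].astype(np.uint8)
s=grab("scene"); 
# fit jar by outline: compare region centroid in both pictures with cylinder centre ray
def cen(m): v,u=np.nonzero(m); return u.mean(),v.mean()
print("jar top-c",atz(p,*cen(r),.045))
r2=[a for a in env.trace("jar",s) if abs(a["box"][0]-258)<10][0]["region"]
print("jar scene-c",atz(s,*cen(r2),.038))
C=[f(108,87,.01),f(257,133,.01),f(182,365,.01),f(27,315,.01)]
C=np.array(C); F,R=(C[0]+C[1])/2,(C[2]+C[3])/2
print(C,np.linalg.norm(F-R),np.linalg.norm(C[0]-C[1]))
ex=(F-R)/np.linalg.norm(F-R); ang=np.degrees(np.arctan2(ex[1],ex[0])); o=(F+R)/2+ex*.01
print("caddy",o,ang); ey=np.array([-ex[1],ex[0],0])
for n,x,y,z in(("postL",127,125,.044),("postR",207,153,.044),("keep top",123,263,.0535)):
    d=f(x,y,z)-o; print(n,d@ex,d@ey)
o_=env.observe(); R=np.array(o_["orientation"]); print(o_["eef_pos"], R.T@(np.array([.645,-.17,.13])-o_["eef_pos"]))
E
```

```text
jar lid [ 0.6457 -0.1691  0.072 ]
jar top-c [ 0.6442 -0.1671  0.045 ]
jar scene-c [ 0.65   -0.1687  0.038 ]
[[0.682  0.1436 0.01  ]
 [0.6461 0.0205 0.01  ]
 [0.4549 0.0764 0.01  ]
 [0.4919 0.2005 0.01  ]] 0.1987908839718576 0.12826935017046134
caddy [0.5783 0.1074 0.01  ] -16.486346500500158
postL 0.05481007948867505 0.03386864407807049
postR 0.052545507580461615 -0.03331990958246543
keep top -0.0525641767978083 0.00043996962070750673
[ 0.2733 -0.6172  0.2266] [-0.521   0.2584  0.0966]
```

```bash
python3 -m crank '[[-0.13,0.065,0,0,0,-4,0.0876],[-0.26,0.13,0,0,0,-8,0.0876],[-0.39,0.195,0,0,0,-12,0.0876],[-0.522,0.26,0,0,0,-14,0.0876],[-0.522,0.26,0,0,0,-14,0.0876],[-0.522,0.26,0,0,0,-14,0.0876],[-0.522,0.26,0,0,0,-14,0.0876],[-0.522,0.26,0,0,0,-14,0.0876],[-0.522,0.26,0,0,0,-14,0.0876],[-0.522,0.26,0,0,0,-14,0.0876],[-0.522,0.26,0,0,0,-14,0.0876],[-0.522,0.26,0,0,0,-14,0.0876],[-0.522,0.26,0,0,0,-14,0.0876]]'
python3 - <<'E'
from h import *
np.set_printoptions(precision=4,suppress=True)
p=grab("wrist"); save(p,"w1.png"); o=env.observe(); print("cam",-p["R"].T@p["t"],p["fx"])
for r in env.trace("jar",p)[:4]:
    v,u=np.nonzero(r["region"]); print(r["score"],np.round(r["box"]),atz(p,u.mean(),v.mean(),.045))
print(o["eef_pos"],o["orientation"],o["force"])
E
```

```text
time_s: 2.62
eef_pos: [0.6446, -0.1693, 0.2269]
orientation: [[-0.79, -0.613, 0.0], [-0.613, 0.79, -0.0], [-0.0, -0.0, -1.0]]
force: [0.0, 0.0, -0.2]
gripper_width: 0.0876
grip_force: 0.0
cam [ 0.5785 -0.22    0.3849] 430.67113290330275
0.84 [450. 254.  89.  84.] [ 0.6169 -0.0599  0.045 ]
0.8 [161. 109. 112.  82.] [ 0.665  -0.3132  0.045 ]
0.56 [270.  61.  89.  90.] [ 0.5869 -0.267   0.045 ]
[ 0.6447 -0.1693  0.2269] [[-0.7902 -0.6128  0.0004]
 [-0.6128  0.7902 -0.    ]
 [-0.0003 -0.0003 -1.    ]] [1.0094 0.0513 0.4194]
```

View pics/w1.png

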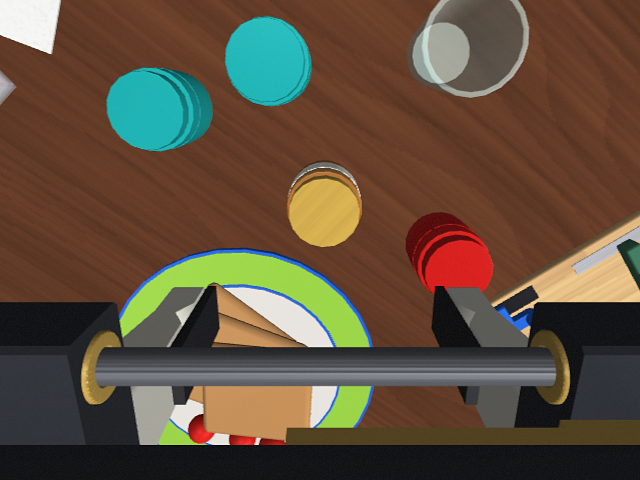

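The wrist view shows the brass lid centred at about (325,212), with red at (455,260) and turquoise at (160,110) and (268,60). The finger paths are free.

```bash
python3 - <<'E'
from h import *
np.set_printoptions(precision=4,suppress=True)
p=grab("wrist"); h=cv2.cvtColor(p["img"],cv2.COLOR_RGB2HSV)
X=atz(p,324.5,212,.072); print(X, [atz(p,u,v,.072) for u,v in((288,209),(361,209),(325,246))])
for Z in((.6457,-.1691,.072),): print(proj(p,Z))
o=env.observe(); R=np.array(o["orientation"])
for Z in(X,np.array([.6457,-.1691,.072])): print(R.T@(Z-o["eef_pos"]))
print("plate edge near jar",atz(p,236,249,.015),atz(p,330,275,.015))
E
```

```text
[ 0.6467 -0.1682  0.072 ] [array([ 0.6617, -0.1913,  0.072 ]), array([ 0.6281, -0.148 ,  0.072 ]), array([ 0.668 , -0.1512,  0.072 ])]
[324.3623 210.2563]
[-0.0019 -0.0005  0.1549]
[-0.0006 -0.0006  0.1549]
plate edge near jar [ 0.7365 -0.2013  0.015 ] [ 0.7041 -0.1175  0.015 ]
```

```bash
python3 -m crank '[[-0.001,0,0.05,0,0,0,0.0876],[-0.001,0,0.1,0,0,0,0.0876],[-0.001,0,0.13,0,0,0,0.0876],[-0.001,0,0.16,0,0,0,0.0876],[-0.001,0,0.18,0,0,0,0.0876],[-0.001,0,0.195,0,0,0,0.0876],[-0.001,0,0.205,0,0,0,0.0876],[-0.001,0,0.205,0,0,0,0.0876],[-0.001,0,0.205,0,0,0,0.0876],[-0.001,0,0.205,0,0,0,0.05],[-0.001,0,0.205,0,0,0,0.05],[-0.001,0,0.205,0,0,0,0.05],[-0.001,0,0.205,0,0,0,0.05],[-0.001,0,0.205,0,0,0,0.05],[-0.001,0,0.205,0,0,0,0.05],[-0.001,0,0.205,0,0,0,0.05]]'
```

```text
time_s: 4.78
eef_pos: [0.6464, -0.1676, 0.0219]
orientation: [[-0.789, -0.614, 0.001], [-0.614, 0.789, -0.0], [-0.0, -0.001, -1.0]]
force: [1.8, -1.6, 2.0]
gripper_width: 0.0593
grip_force: 30.0
```

```bash
python3 -m crank '[[0,0,-0.02,0,0,0,0.05],[0,0,-0.05,0,0,0,0.05],[0,0,-0.09,0,0,0,0.05],[0,0,-0.13,0,0,0,0.05],[-0.015,0.03,-0.14,0,0,6,0.05],[-0.035,0.07,-0.14,0,0,14,0.05],[-0.06,0.115,-0.14,0,0,23,0.05],[-0.085,0.16,-0.14,0,0,32,0.05],[-0.105,0.2,-0.14,0,0,41,0.05],[-0.12,0.23,-0.14,0,0,49,0.05],[-0.127,0.243,-0.14,0,0,54,0.05],[-0.127,0.243,-0.14,0,0,54.5,0.05],[-0.127,0.243,-0.14,0,0,54.5,0.05],[-0.127,0.243,-0.14,0,0,54.5,0.05]]'
python3 - <<'E'
from h import *
np.set_printoptions(precision=4,suppress=True)
p=grab("wrist"); save(p,"w2.png"); o=env.observe(); print("cam",-p["R"].T@p["t"],p["R"])
for q in("caddy","keeper","tracks"):
  for r in env.trace(q,p)[:2]: print(q,r["score"],np.round(r["box"]))
print(o["joints"],o["force"])
E
```

```text
time_s: 6.52
eef_pos: [0.5969, 0.1015, 0.1612]
orientation: [[-0.958, 0.286, -0.001], [0.286, 0.958, -0.0], [0.001, -0.0, -1.0]]
force: [-0.5, -0.6, -3.1]
gripper_width: 0.0597
grip_force: 30.0
cam [0.5169 0.1256 0.3193] [[ 0.2864  0.9581 -0.0005]
 [ 0.9121 -0.2725  0.3063]
 [ 0.2934 -0.0882 -0.9519]]
caddy 0.64 [328. 156. 201. 269.]
keeper 0.64 [328. 115. 157.  25.]
tracks 0.59 [327. 258. 155.  58.]
[ 0.4906  0.2952 -0.2364 -0.0001 -1.0398 -2.3517] [-0.5261 -0.215  -4.4885]
```

View pics/w2.png

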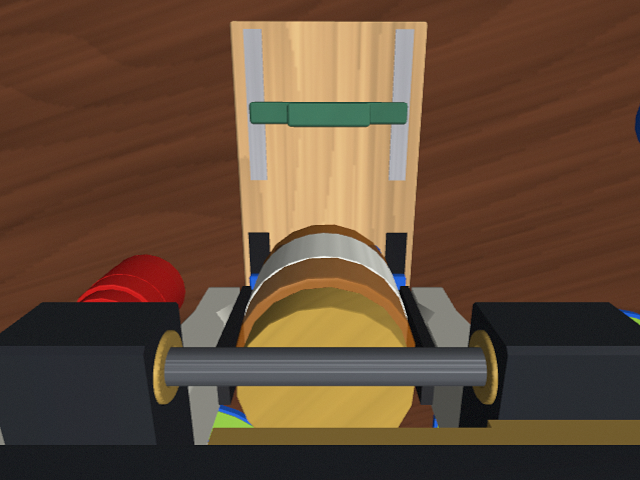

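The wrist view shows the jar held over the caddy: rear deck edge corners at (231,22) and (427,22), keeper top at (328,104), track ends at row 233. The caddy is straight in the picture.

```bash
python3 - <<'E'
from h import *
np.set_printoptions(precision=4,suppress=True)
p=grab("wrist"); o=env.observe(); T=np.array(o["eef_pos"]);R=np.array(o["orientation"])
g=lambda u,v,z:(R.T@(atz(p,u,v,z)-T))[:2]
print("rear corners",g(231.5,22,.01),g(427,22,.01))
print("track ends",g(259,233,.01),g(396.5,233,.01))
print("keeper face top edge",g(329,126,.0535),"back edge",g(329,102,.0535), "lower", g(329,126,.032))
h=cv2.cvtColor(p["img"],cv2.COLOR_RGB2HSV)[80:150,329]; print([tuple(map(int,a)) for a in h[15:52]])
E
```

```text
rear corners [ 0.1275 -0.061 ] [0.1274 0.0666]
track ends [-0.0175 -0.0499] [-0.0175  0.054 ]
keeper face top edge [0.0645 0.0024] back edge [0.0783 0.0024] lower [0.0629 0.0026]
[(16, 111, 213), (17, 113, 213), (17, 113, 213), (17, 114, 213), (16, 113, 215), (16, 113, 216), (19, 99, 168), (79, 149, 70), (76, 119, 114), (76, 115, 124), (76, 116, 121), (76, 116, 121), (76, 113, 122), (76, 115, 122), (76, 115, 120), (76, 113, 122), (77, 118, 119), (76, 115, 120), (76, 115, 118), (76, 112, 121), (75, 113, 120), (76, 111, 120), (76, 116, 119), (76, 115, 120), (76, 114, 119), (76, 114, 119), (76, 117, 120), (76, 117, 120), (76, 118, 121), (76, 121, 101), (75, 123, 81), (25, 75, 98), (16, 113, 224), (16, 112, 214), (17, 113, 212), (16, 114, 213), (17, 113, 213)]
```

```bash
python3 - <<'E'
from h import *
np.set_printoptions(precision=4,suppress=True)
p=grab("top"); im=cv2.imread("pics/top1.png"); f=lambda x,y,z: atz(p,230+x/2.6,150+y/2.6,z)
a=np.radians(-16.5); ex=np.array([np.cos(a),np.sin(a),0]); ey=np.array([-ex[1],ex[0],0]); o=np.array([.5783,.1074,.01])
for n,x,y,z in(("trk L rear",104,150,.01),("trk R rear",225,188,.01),("trk L front",122,92,.01),("trk R front",243,130,.01),("bar L",108,105,.02),("bar R",245,147,.02)):
    d=f(x,y,z)-o; print(n,d@ex,d@ey)
s=cv2.imread("pics/scene1.png")[190:300,285:415]; t=im[170:300,225:345]
cv2.imwrite("pics/c3.png",np.hstack([cv2.resize(s,(390*550//550,330),interpolation=cv2.INTER_CUBIC),cv2.resize(t,(305,330),interpolation=cv2.INTER_CUBIC)]))
E
```

```text
trk L rear 0.03756507773846515 0.05011608752502094
trk R rear 0.03761968054978079 -0.05328446803093709
trk L front 0.08865727831702426 0.051878869721499285
trk R front 0.08853664026626791 -0.05243947672884713
bar L 0.07200123183809926 0.057522442448300445
bar R 0.07273562995025853 -0.05892979348709612
```

View pics/c3.png

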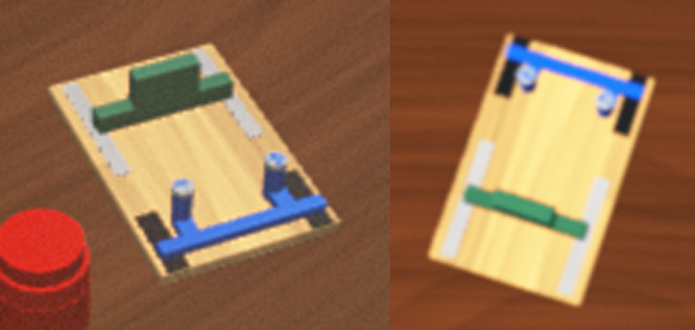

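```bash
python3 -m crank '[[-0.002,0.0025,0.03,0,0,0,0.05],[-0.004,0.0025,0.06,0,0,0,0.05],[-0.004,0.0025,0.09,0,0,0,0.05],[-0.004,0.0025,0.11,0,0,0,0.05],[-0.004,0.0025,0.12,0,0,0,0.05],[-0.004,0.0025,0.124,0,0,0,0.05],[-0.004,0.0025,0.1265,0,0,0,0.05],[-0.004,0.0025,0.1275,0,0,0,0.05],[-0.004,0.0025,0.128,0,0,0,0.05],[-0.004,0.0025,0.1285,0,0,0,0.05],[-0.004,0.0025,0.1285,0,0,0,0.05]]'
```

```text
time_s: 8.2
eef_pos: [0.6017, 0.1036, 0.0332]
orientation: [[-0.958, 0.286, 0.0], [0.286, 0.958, 0.0], [-0.0, 0.0, -1.0]]
force: [-0.4, -0.3, -4.0]
gripper_width: 0.0595
grip_force: 30.0
```

```bash
python3 -m crank '[[0,0,0.0005,0,0,0,0.05],[0,0,0.001,0,0,0,0.05],[0,0,0.001,0,0,0,0.05]]'; python3 -m crank '[[0,0,0.0005,0,0,0,0.05],[0,0,0.0005,0,0,0,0.05]]'
```

```text
time_s: 8.57
eef_pos: [0.6016, 0.1035, 0.032]
orientation: [[-0.958, 0.286, -0.0], [0.286, 0.958, -0.0], [0.0, -0.0, -1.0]]
force: [-0.4, 0.4, -3.8]
gripper_width: 0.0598
grip_force: 30.0
time_s: 8.82
eef_pos: [0.6017, 0.1035, 0.0319]
orientation: [[-0.958, 0.286, 0.0], [0.286, 0.958, -0.0], [-0.0, 0.0, -1.0]]
force: [-1.7, -0.6, 0.9]
gripper_width: 0.0595
grip_force: 30.0
```

```bash
python3 -m crank '[[0,0,0,0,0,0,0.065],[0,0,0,0,0,0,0.075],[0,0,0,0,0,0,0.08],[0,0,0,0,0,0,0.08],[0,0,0,0,0,0,0.08],[0,0,-0.02,0,0,0,0.08],[0,0,-0.05,0,0,0,0.08],[0,0,-0.09,0,0,0,0.08],[0,0,-0.12,0,0,0,0.08],[0.03,0,-0.13,0,0,0,0.06],[0.08,0,-0.13,0,0,0,0.03],[0.13,0,-0.13,0,0,0,0],[0.13,0,-0.13,0,0,0,0],[0.13,0,-0.13,0,0,0,0],[0.13,0,-0.13,0,0,0,0]]'
python3 - <<'E'
from h import *
np.set_printoptions(precision=4,suppress=True)
p=grab("top"); im=p["img"][150:330,230:430]; s=grab("scene"); 
cv2.imwrite("pics/c4.png",np.hstack([cv2.resize(im,(400,360),interpolation=cv2.INTER_CUBIC),cv2.resize(s["img"][180:300,280:410],(390,360),interpolation=cv2.INTER_CUBIC)])[:,:,::-1])
for n,q in(("top",p),("scene",s)):
  for r in env.trace("jar",q)[:5]: print(n,r["score"],np.round(r["box"]),atz(q,r["box"][0],r["box"][1],.046))
o=env.observe();print(o["eef_pos"],o["gripper_width"],o["force"])
E
```

```text
time_s: 10.7
eef_pos: [0.4778, 0.1407, 0.1615]
orientation: [[-0.958, 0.287, 0.0], [0.287, 0.958, -0.0], [-0.0, -0.0, -1.0]]
force: [-0.1, 0.4, -0.0]
gripper_width: 0.0255
grip_force: 0.0
top 0.89 [366. 212.  32.  34.] [ 0.6141 -0.0559  0.046 ]
top 0.88 [491. 193.  36.  33.] [ 0.6612 -0.3141  0.046 ]
top 0.74 [467. 230.  40.  33.] [ 0.582  -0.2626  0.046 ]
top 0.61 [298. 202.  54.  38.] [0.6328 0.0845 0.046 ]
top 0.6 [291. 216.  22.  40.] [0.6032 0.0973 0.046 ]
scene 0.95 [356. 239.  29.  46.] [0.6088 0.099  0.046 ]
scene 0.72 [298. 285.  33.  49.] [ 0.6318 -0.064   0.046 ]
scene 0.63 [188. 376.  37.  59.] [ 0.6745 -0.3169  0.046 ]
[0.4775 0.1404 0.1612] 0.009288057041765677 [ 0.6412  0.0963 -0.2711]
```

View pics/c4.png

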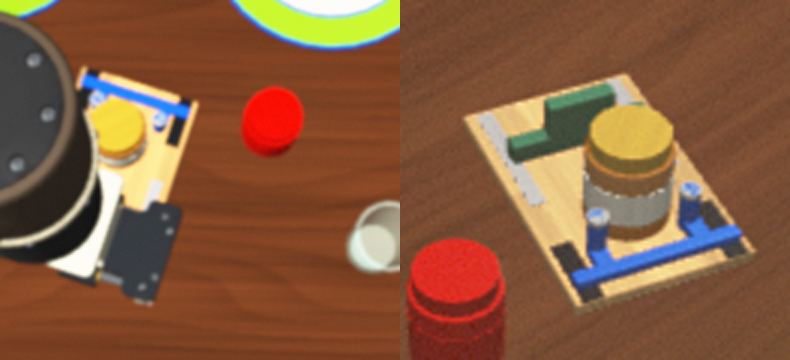

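Scene crop: the jar stands upright on the deck, released, between the keeper and the posts. Next I go down behind the keeper.

```bash
python3 -m crank '[[0,0,0.04,0,0,0,0],[0,0,0.08,0,0,0,0],[0,0,0.11,0,0,0,0],[0,0,0.125,0,0,0,0],[0,0,0.131,0,0,0,0],[0,0,0.131,0,0,0,0],[-0.01,0,0.131,0,0,0,0],[-0.02,0,0.131,0,0,0,0],[-0.025,0,0.131,0,0,0,0],[-0.028,0,0.131,0,0,0,0],[-0.03,0,0.131,0,0,0,0],[-0.03,0,0.131,0,0,0,0],[-0.03,0,0.131,0,0,0,0]]'
python3 -m crank '[[-0.001,0,0,0,0,0,0],[-0.002,0,0,0,0,0,0],[-0.003,0,0,0,0,0,0],[-0.004,0,0,0,0,0,0],[-0.005,0,0,0,0,0,0],[-0.006,0,0,0,0,0,0]]'
```

```text
time_s: 12.52
eef_pos: [0.5057, 0.1321, 0.0306]
orientation: [[-0.958, 0.286, -0.0], [0.286, 0.958, -0.0], [0.0, -0.0, -1.0]]
force: [-0.3, -0.8, -0.1]
gripper_width: 0.0004
grip_force: 0.0
time_s: 13.28
eef_pos: [0.5116, 0.1303, 0.0305]
orientation: [[-0.958, 0.286, -0.0], [0.286, 0.958, -0.0], [0.0, -0.0, -1.0]]
force: [0.2, 0.6, 0.3]
gripper_width: 0.0001
grip_force: 0.0
```

```bash
python3 -m crank '[[-0.001,0,0,0,0,0,0],[-0.002,0,0,0,0,0,0],[-0.003,0,0,0,0,0,0],[-0.004,0,0,0,0,0,0],[-0.005,0,0,0,0,0,0],[-0.006,0,0,0,0,0,0]]'
python3 -m crank '[[-0.0015,0,0,0,0,0,0],[-0.003,0,0,0,0,0,0],[-0.0045,0,0,0,0,0,0],[-0.006,0,0,0,0,0,0],[-0.0075,0,0,0,0,0,0],[-0.009,0,0,0,0,0,0],[-0.0105,0,0,0,0,0,0],[-0.012,0,0,0,0,0,0],[-0.0135,0,0,0,0,0,0],[-0.015,0,0,0,0,0,0]]'
```

```text
time_s: 14.02
eef_pos: [0.5173, 0.1286, 0.0305]
orientation: [[-0.958, 0.286, -0.0], [0.286, 0.958, -0.0], [0.0, -0.0, -1.0]]
force: [-2.8, 1.7, 1.6]
gripper_width: 0.0003
grip_force: 1.3
time_s: 15.28
eef_pos: [0.5318, 0.1243, 0.0305]
orientation: [[-0.958, 0.286, -0.0], [0.286, 0.958, -0.0], [0.0, -0.0, -1.0]]
force: [-2.1, 0.8, 1.0]
gripper_width: 0.0002
grip_force: 1.4
```

```bash
python3 -m crank '[[-0.0015,0,0,0,0,0,0],[-0.003,0,0,0,0,0,0],[-0.0045,0,0,0,0,0,0],[-0.006,0,0,0,0,0,0],[-0.0075,0,0,0,0,0,0],[-0.009,0,0,0,0,0,0],[-0.0105,0,0,0,0,0,0],[-0.012,0,0,0,0,0,0],[-0.013,0,0,0,0,0,0],[-0.014,0,0,0,0,0,0],[-0.015,0,0,0,0,0,0]]'
python3 -m crank '[[-0.0007,0,0,0,0,0,0],[-0.0014,0,0,0,0,0,0],[-0.0021,0,0,0,0,0,0],[-0.0028,0,0,0,0,0,0],[-0.0035,0,0,0,0,0,0],[-0.0042,0,0,0,0,0,0],[-0.0049,0,0,0,0,0,0],[-0.0056,0,0,0,0,0,0],[-0.0063,0,0,0,0,0,0],[-0.007,0,0,0,0,0,0]]'
```

```text
time_s: 16.65
eef_pos: [0.5461, 0.12, 0.0305]
orientation: [[-0.958, 0.286, -0.0], [0.286, 0.958, -0.0], [0.0, -0.0, -1.0]]
force: [-3.6, -0.9, 2.1]
gripper_width: 0.0006
grip_force: 1.3
time_s: 17.9
eef_pos: [0.5528, 0.118, 0.0305]
orientation: [[-0.958, 0.286, -0.0], [0.286, 0.958, -0.0], [0.0, -0.0, -1.0]]
force: [-4.4, -1.0, 2.0]
gripper_width: 0.0008
grip_force: 2.2
```

```bash
cat > f.py <<'E'
from h import *
d=np.array([-.958,.286,0]);F=[];
for i in range(4): env.get_image("wrist"); o=env.observe(); F.append(np.array(o["force"])@d)
x=np.array(o["eef_pos"])-[.5783,.1074,.01]; print("push",np.round(F,1),np.mean(F).round(2),"caddy x,y",np.round([-x@d*1000,x@[.286,.958,0]*1000],1))
E
python3 -m crank '[[-0.0006,0,0,0,0,0,0],[-0.0012,0,0,0,0,0,0],[-0.0018,0,0,0,0,0,0],[-0.0024,0,0,0,0,0,0],[-0.003,0,0,0,0,0,0],[-0.0036,0,0,0,0,0,0],[-0.0042,0,0,0,0,0,0]]' | grep force; python3 f.py
python3 -m crank '[[-0.0005,0,0,0,0,0,0],[-0.001,0,0,0,0,0,0],[-0.0015,0,0,0,0,0,0],[-0.002,0,0,0,0,0,0]]' | grep force; python3 f.py
```

```text
force: [-4.7, -0.0, 0.6]
grip_force: 2.1
push [4.  3.7 3.4 4.2] 3.82 caddy x,y [-23.3   2.9]
force: [-5.8, 0.4, 3.4]
grip_force: 3.4
push [5.7 4.5 6.1 5.6] 5.48 caddy x,y [-21.5   2.9]
```

```bash
python3 -m crank '[[-0.0003,0,0,0,0,0,0],[-0.0006,0,0,0,0,0,0],[-0.001,0,0,0,0,0,0]]' | grep force; python3 f.py
python3 -m crank '[[-0.0003,0,0,0,0,0,0],[-0.0006,0,0,0,0,0,0],[-0.001,0,0,0,0,0,0]]' | grep force; python3 f.py
```

```text
force: [-8.4, -0.4, 4.8]
grip_force: 4.0
push [6.5 7.2 7.3 7.6] 7.16 caddy x,y [-20.9   2.8]
force: [-8.2, 1.3, 2.8]
grip_force: 3.7
push [7.9 7.6 7.3 7.4] 7.56 caddy x,y [-19.9   2.8]
```

```bash
python3 - <<'E'
from h import *
s=grab("scene"); cv2.imwrite("pics/c5.png",cv2.resize(s["img"][195:295,300:420],(720,600),interpolation=cv2.INTER_CUBIC)[:,:,::-1])
E
```

```text
(no output)
```

View pics/c5.png

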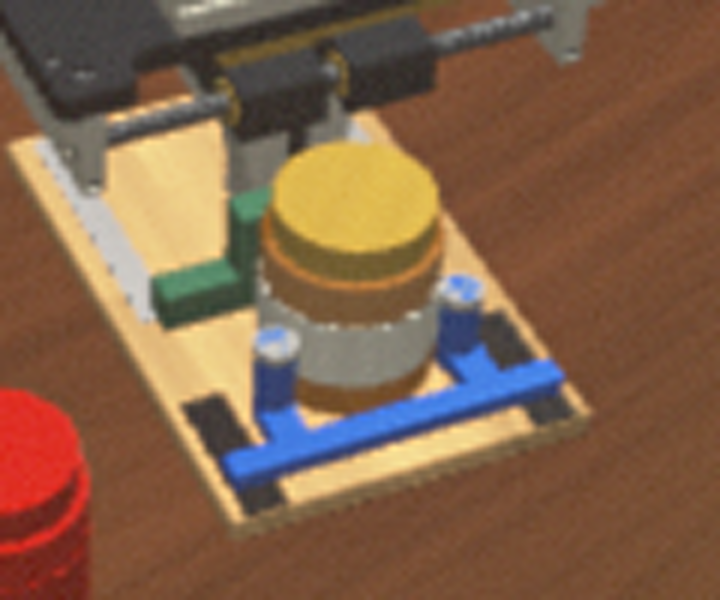

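The picture shows the jar upright and close to both posts at (275,370) and (460,310), with the keeper behind it. I continue in half-millimetre steps.

```bash
python3 -m crank '[[-0.0003,0,0,0,0,0,0],[-0.0005,0,0,0,0,0,0]]' | grep force:; python3 f.py
python3 -m crank '[[-0.0003,0,0,0,0,0,0],[-0.0005,0,0,0,0,0,0]]' | grep force:; python3 f.py
```

```text
force: [-6.6, -0.3, 2.8]
grip_force: 3.5
push [6.5 7.1 6.8 6. ] 6.61 caddy x,y [-19.3   2.8]
force: [-7.2, 0.5, 4.0]
grip_force: 3.4
push [6.5 7.3 5.3 6.5] 6.41 caddy x,y [-18.7   2.9]
```

```bash
python3 -m crank '[[-0.0003,0,0,0,0,0,0],[-0.0005,0,0,0,0,0,0]]' | grep force:; python3 f.py
```

```text
force: [-8.5, 0.2, 4.4]
grip_force: 4.1
push [7.8 7.4 7.1 7.5] 7.44 caddy x,y [-18.4   2.8]
```

```bash
python3 -m crank '[[-0.0003,0,0,0,0,0,0],[-0.0005,0,0,0,0,0,0]]' | grep force:; python3 f.py
```

```text
force: [-10.6, 2.2, 5.0]
grip_force: 5.4
push [ 9.7 10.  10.3  9.8] 9.97 caddy x,y [-18.4   2.9]
```

```bash
python3 -m crank '[[-0.0003,0,0,0,0,0,0],[-0.0005,0,0,0,0,0,0]]' | grep force:; python3 f.py
```

```text
force: [-13.0, 3.7, 8.4]
grip_force: 6.6
push [12.8 12.6 12.9 12.1] 12.63 caddy x,y [-18.3   2.8]
```

```bash
python3 -m crank '[[0,0,0,0,0,0,0],[0,0,0,0,0,0,0],[0,0,0,0,0,0,0],[0,0,0,0,0,0,0],[0,0,0,0,0,0,0],[0,0,0,0,0,0,0]]' | grep force:; python3 f.py
python3 - <<'E'
from h import *
s=grab("scene"); cv2.imwrite("pics/c6.png",cv2.resize(s["img"][205:285,315:415],(750,600),interpolation=cv2.INTER_CUBIC)[:,:,::-1])
E
```

```text
force: [-11.7, 3.4, 6.7]
grip_force: 6.2
push [12.1 12.3 13.  12.8] 12.55 caddy x,y [-18.3   2.8]
```

View pics/c6.png

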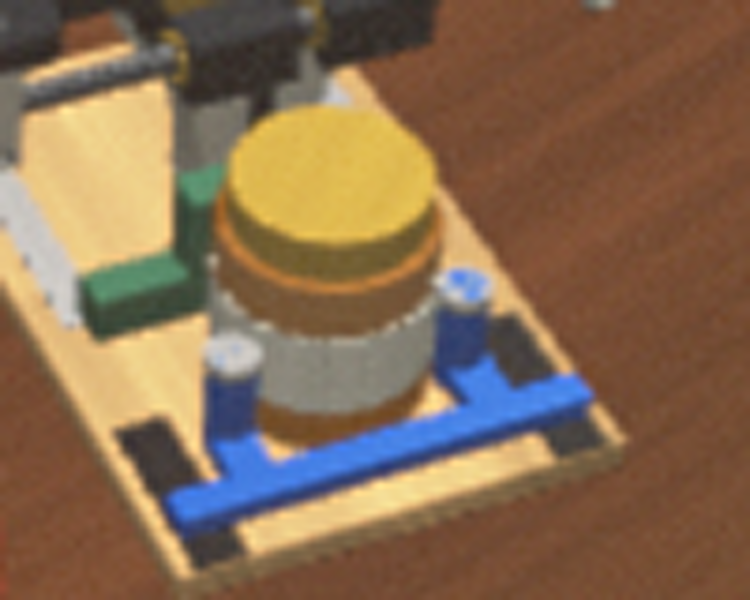

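The jar is seated: after sliding along one post it met a hard stop with both posts touching. Now I back away.

```bash
python3 -m crank '[[0.001,0,0,0,0,0,0],[0.003,0,0,0,0,0,0],[0.01,0,0,0,0,0,0],[0.025,0,0,0,0,0,0],[0.045,0,0,0,0,0,0],[0.06,0,0,0,0,0,0],[0.06,0,-0.03,0,0,0,0],[0.06,0,-0.08,0,0,0,0],[0.06,0,-0.13,0,0,0,0],[0.1,0,-0.18,0,0,0,0],[0.1,0,-0.18,0,0,0,0],[0.1,0,-0.18,0,0,0,0]]'
python3 - <<'E'
from h import *
s=grab("scene"); t=grab("wrist"); cv2.imwrite("pics/c7.png",np.hstack([cv2.resize(s["img"][205:285,315:415],(400,320),interpolation=cv2.INTER_CUBIC),cv2.resize(t["img"],(400,320))])[:,:,::-1])
E
```

```text
time_s: 25.62
eef_pos: [0.4667, 0.144, 0.2108]
orientation: [[-0.958, 0.285, 0.001], [0.285, 0.958, 0.001], [-0.001, 0.001, -1.0]]
force: [-0.1, -0.6, 0.2]
gripper_width: 0.0003
grip_force: 0.0
```

View pics/c7.png

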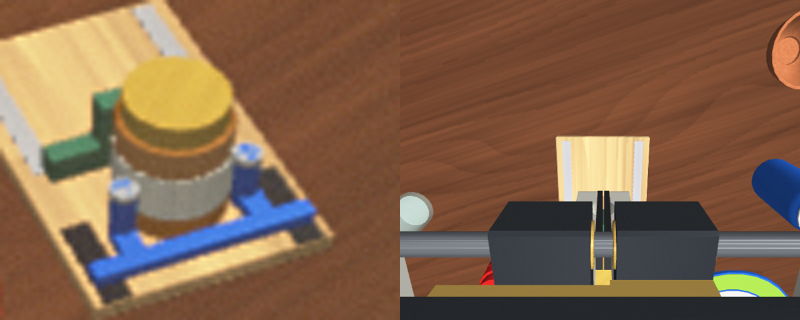

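The jar stands upright against both posts with the keeper behind it, and the arm is clear of everything. I'm handing in.

```bash
python3 -c "
from workcell import env
print(env.sign_off())"
```

```text
the job is handed in; nothing more can be done
None
```

I handed the job in at about 26 s: the honey jar stands upright against both posts with the keeper snug behind it, after a press of about 10 N by estimate (12.5 N measured at the tool, less the keeper's 2.5 N), and the arm never came near the other breakfast things.

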